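Shut and lock the transit-bolt box, holding the key turned

ROBOT

A 6-joint arm with a two-finger parallel gripper is mounted at the origin on a cart in front of the work surface, level with it; the furniture and walls round the work are solid. World frame = base frame: x ahead of the robot, y to its left, z up, the work surface at z = 0. Lengths are in m, angles in rad, forces in N, time in s.
With the tool pointing down it reaches from about 0.325 to 0.775 m from the base axis. Payload 5.5 kg.
Tool frame: the origin (TCP) lies at the very end of the fingers, on their centre line; the grasp point (between the pads) lies 19 mm behind it; z points along the fingers, y is the direction in which the jaws open and shut (so a half turn about z gives the same grasp; the last joint's range is limited). The gripper opens to 88 mm and grips with 3 to 60 N. Pads are 20 mm wide; open, the fingers measure 115 mm over their backs; the gripper's body (75 mm by 178 mm) begins 61 mm behind the grasp point.
Start: joints at [-1.293, 0.091, 1.231, -0, 1.82, -0.057], TCP at [0.197, -0.567, 0.223] pointing down, gripper open.
Joint ranges: [-2.87, 2.87], [-0.86, 2.18], [0.17, 2.46], [-1.51, 4.65], [0.06, 2.69], [-2.65, 2.65]. Speed limits (rad/s): [2.57, 2.57, 3.01, 3.14, 3.14, 3.14].

INTERFACE

Orientations are given as a 3x3 rotation matrix whose columns are the frame's x, y, z axes.
In Python, from rig import ctrl, imaging, finder gives the robot as it stands.
- The arm moves only by the tool arm_command, never from a script. Its arguments are lists of equal length, an entry for each row: "hand": the opening, from -1 (shut) to 1 (fully open); "travel": the shift along the tool's x, y, z as a fraction of full scale, a list of three; "delta_rot": the turn, a rotation vector about the tool's x, y, z as a fraction of full scale, a list of three. In form: {"hand": [hand, ...], "travel": [[dx, dy, dz], ...], "delta_rot": [[ax, ay, az], ...]}. A call has 1 to 20 rows; each row shifts and turns the commanded pose from where the row before left it, along the tool's axes as they then stand; what a row does not reach is not made up. Full scale, the value 1, is 0.1 m for a shift and 120 degrees for a turn. A row lasts 1/12 s, in which the tool goes at most 41.7 mm and 7.16 degrees, less where a joint would pass 70% of its speed; a pose out of reach is approached as far as the arm can. A call with a number of a shift or a turn outside -1 to 1 is refused whole. A call with a gripper value outside its range is refused whole. The fingers move at their own pace and stop on an object; "newtons" is the grip in N (left out, the last holds). Time passes only in rows, so rows that do not move let the fingers close. It gives the time, the measured TCP pose, the force and the opening at its end, in the units of the state.
- ctrl.observe(): the state, without advancing time (a new reading comes with each control period).
- imaging.grab_frame(name): name is "scene" or "top"; returns a dict with "color" (480x640x3 uint8, red, green, blue), "z_map" (480x640 float32, m along the optical axis (not along the pixel's ray), 0 where there is no reading), "fx", "fy", "cx", "cy" (pixels), "R" (3x3) and "t" (3): a world point X has camera coordinates R X + t. Camera axes: x right, y down, z forward; pixel columns grow to the right and rows downward; lengths in m; the calibration is good to about 2 mm. A picture is of the moment at which its call begins.
- ctrl.job_done(): hands the job in, once; it reports no verdict.
Trained networks look in a picture, given as the dict that the camera call returned (one of the last four; its "shot" number tells which), for a name from the list of things; names that differ only in an ending like _2 or _b are one class to them, and where a whole thing is asked for, a point or a joint stands for the part that bears it (a point fixed in the world has none). Each returns a list of dicts, best first, with "conf" (0 to 1); they miss things now and then, are a little off and sometimes report something else, mostly with a low value. They report only what shows in the picture. A call takes as long as a camera call.
- finder.look_for(picture, thing): "uv" ([column, row] in pixels, amid what is visible of it).
The state is a dict: "clock": time; "joint_pos": joint angles; "qvel": joint speeds; "effort": joint torques, N m; "position": TCP position; "eef_rot": TCP orientation; "ft_force": force on the tool from outside, world axes, zero at the start; "moment": the same for the moment, N m; "grip_width": finger opening in m.
Only numpy, scipy, OpenCV 4.12 (cv2) and the standard library are available. Lean on these libraries where they do the work, as an engineer would, in place of code of your own. Each camera call takes 0.05 s, during which the arm holds its last target. There are 200 camera calls.

TASK

Put the washer's transit bolt under lock: slide the cover of the grey lockbox fully shut, then take the round-headed key from its stand, push it fully home in the lock (a little wiggling helps it past the sticky pins), and only then turn it a quarter turn clockwise. The lock springs back when let go, so finish still gripping the key, holding it turned and fully in with the cover shut. Leave the square-headed key and the other things where they are.

Things in the scene. Friction and masses are not known exactly. Their poses are not given: they have to be found in the camera images.
- cover_handle (a point): On the upright steel grip plate in the middle of the sliding cover, 80 mm above the worktop, 24 mm above the cover's face and 8 mm below the plate's top. Plate: 60 mm along x, 8 mm thick along y, 32 mm high. The cover (118 x 116 x 4 mm) slides along this y: -y shuts, +y opens, against about 2 N. Axes are the lockbox's.
- cover (a joint): Slide of the cover in m: 0 is fully shut (over the compartment, against the lock deck), 0.100 fully open. It stays where it is left.
- lockbox: Grey steel lockbox, fixed, 130 (x) x 210 (y) x 60 mm high; origin at the centre of its underside. +y end: compartment holding a transit bolt; -y end: flat lock deck. The open cover sticks out up to 100 mm past the +y end. As the key turns a flat tongue slides on the deck to +y through the cover's staple (these stand at most 9 mm above the deck).
- lock_mouth (a point): Mouth of the upright keyway, on the lock plug: 60 mm to -y of the lockbox's centre, 64 mm above the worktop, level with a round collar (43 mm) on the deck. Slot 6.5 (this x) x 13.5 mm (y), chamfered 1.5 mm, 38 mm deep; x, y turn with the lock. Two sprung pins reach 3 mm in from its narrow ends 13 and 23 mm down: some 5 to 20 N to pass, wiggling +-0.05 rad helps.
- lock (a joint): Angle of the lock plug in rad: 0 at rest (slot long side along the lockbox's y), grows clockwise seen from above, stop at 1.571. A return spring (0.02 to 0.065 N m) brings it back to 0 when let go. The key has up to 0.12 rad of play in the slot, so the lock can lag the key by that much.
- key_bow (a point): Centre of the round bow (disc 28 mm across, 8 mm thick along x) of the key to use; plain steel, 50 g. It stands upright in the stand, this point 68 mm above the worktop. The shoulder (12 x 22 x 6 mm) has its underside 28 mm below this point: it seats on the lock plug when home. Then the blade, 5 (x) x 12 (y) x 32 mm, round tip 60 mm below this point. A half turn is no matter.
- spare_key_bow (a point): Centre of the square bow (34 x 28 x 8 mm) of the other key, standing in the stand's other slot; not for this lock, to be left alone. Which slot holds which key varies.
- key_stand: Wooden key stand fixed to the worktop, 45 (x) x 140 (y) x 40 mm high, two slots 74 mm apart along its y, at y = +-37 mm, the slots' long sides along y; origin at the centre of its underside. The keys stand bow up, and slide straight up and out (32 mm).
- brown_bottle: Bystander: small brown dropper bottle, 33 x 34 x 102 mm; origin at the centre of its underside. Leave it alone.
- dosing_cup: Bystander: pale plastic dosing cup, 66 mm across, 50 mm high; origin at the centre of its underside. Leave it alone.
- tape_roll: Bystander: roll of black tape lying flat, 58 mm across, 19 mm high; origin at the centre of its underside. Leave it alone.
- clothes_peg: Bystander: white clothes peg, 72 mm long; origin at the centre of its underside. Leave it alone.
- blue_pen: Bystander: blue pen, 145 mm long; origin at the centre of its underside. Leave it alone.
- battery: Bystander: battery lying down, 50 mm long; origin at the centre of its underside. Leave it alone.

How it is judged:
On the way, in this order (a step that is already met when the one before it is completed fails the run):
1. the cover is slid fully shut (value of joint cover below 0.004 m and distance of key_bow from where it was at the start of the episode below 0.03 m), for 0.2 s.
2. the round-headed key is fully home in the lock, not yet turned (z of key_bow in the frame of lock_mouth below 0.0315 m and horizontal distance between key_bow and lock_mouth below 0.006 m and value of joint lock below 0.4 rad), for 0.1 s.
3. the key is turned a quarter, fully in (z of key_bow in the frame of lock_mouth below 0.0315 m and horizontal distance between key_bow and lock_mouth below 0.006 m and value of joint lock above 1.3 rad), for 0.2 s.
At the end, for the whole second after the job is handed in: The cover is shut to within 4 mm; the key stands fully home (within 3.5 mm of its shoulder seating, within 6 mm of the lock's axis); the lock is held turned at least 1.3 rad (75 degrees) against its spring, at rest, with the fingers still gripping the key; the other key is still in its stand (all of step 3 and value of joint cover below 0.004 m and contact force between the fingers and key above 2 N and velocity of joint lock below 0.2 rad/s and horizontal distance between spare_key_bow and key_stand below 0.06 m); the arm keeps its last pose, push and grip.
It fails at once if the square-headed key is taken or shoved (20 mm) (distance of spare_key_bow from where it was at the start of the episode above 0.02 m).
It fails at once if a bystander is knocked away (40 mm) (distance of any of brown_bottle, dosing_cup, tape_roll, clothes_peg, blue_pen, battery from where it was at the start of the episode above 0.04 m).
It also fails if it takes over 58 s, if anything falls off the work surface, if the arm or the gripper's body presses on something with over 40 N, if the wrist force passes 120 N, or if a joint passes its speed limit or range.

## Working session

There is one attempt and no reset: what is moved stays moved. The work goes in short steps, Python scripts to look and compute and a tool call to move; the robot and the scene stay as the last step left them, time stands still between calls to the robot, and variables do not carry over. Pictures are saved under pics/ and viewed, about 8 in all and at most 12, crops included, and the job is handed in when it is done.

Besides the shell and the picture viewer there is one more tool, called in YAML: its name, and indented under it one key for each argument. arm_command: Moves the arm, as the interface text tells. Its arguments: {"type":"object","properties":{"hand":{"type":"array","items":{"type":"number"}},"travel":{"type":"array","items":{"type":"array","items":{"type":"number","minimum":-1,"maximum":1}}},"delta_rot":{"type":"array","items":{"type":"array","items":{"type":"number","minimum":-1,"maximum":1}}},"newtons":{"type":"number"}},"required":["hand","travel","delta_rot"]}

```bash
mkdir -p pics; cat > h.py <<'E'
import numpy as np, cv2
from rig import ctrl, imaging, finder
def w(p,u,v,z=None,h=None):
    """world point of pixel: depth z, or plane height h"""
    d=np.array([(u-p['cx'])/p['fx'],(v-p['cy'])/p['fy'],1.]); R=np.array(p['R']); t=np.array(p['t'])
    c=-R.T@t; r=R.T@d
    s=z if z is not None else (h-c[2])/r[2]
    return c+s*r
def cloud(p):
    v,u=np.mgrid[0:480,0:640]; z=p['z_map']
    d=np.stack([(u-p['cx'])/p['fx']*z,(v-p['cy'])/p['fy']*z,z],-1)-np.array(p['t'])
    X=d@np.array(p['R']); X[z==0]=np.nan
    return X
def save(p,n): cv2.imwrite('pics/'+n,p['color'][:,:,::-1])
E
python3 - <<'E'
from h import *
np.set_printoptions(precision=4,suppress=True)
s=ctrl.observe();print(s['position'],s['eef_rot'],s['clock'],s['grip_width'])
for n in('top','scene'):
    p=imaging.grab_frame(n);save(p,n+'0.png');np.savez(n+'0.npz',**{k:np.array(v) for k,v in p.items()})
    print(n,-np.array(p['R']).T@p['t'],p['fx'])
    X=cloud(p)
    for k in['cover_handle','lockbox','lock_mouth','key_bow','spare_key_bow','key_stand','brown_bottle','dosing_cup','tape_roll','clothes_peg','blue_pen','battery']:
        try:
            for o in finder.look_for(p,k)[:2]:
                u,v=o['uv'];print(k,np.round(o['uv'],1),round(o['conf'],2),X[int(round(v)),int(round(u))])
        except Exception as e: print(k,e)
E
```

```text
[ 0.1971 -0.5664  0.2215] [[ 0.9445  0.3286 -0.0005]
 [ 0.3286 -0.9445  0.0019]
 [ 0.0001 -0.002  -1.    ]] 0.0 0.08762358302969345
top [0.2941 0.0126 1.2951] 445.7353123922527
cover_handle [245.3 254.6] 0.58 [0.5119 0.2048 0.0892]
lockbox [276.6 249.4] 0.86 [0.5406 0.1241 0.0035]
lock_mouth [180.  225.7] 0.71 [ 0.6272  0.4131 -0.0061]
lock_mouth [306.9 239.2] 0.63 [0.5567 0.0337 0.0487]
key_bow [395.6 260. ] 0.62 [ 0.4782 -0.2091  0.082 ]
key_bow [403.9 259.6] 0.45 [ 0.4831 -0.2391  0.0423]
spare_key_bow [422.9 254.5] 0.6 [ 0.4979 -0.2952  0.0405]
spare_key_bow [243.8 253.6] 0.24 [0.5147 0.2074 0.09  ]
key_stand [403. 259.] 0.97 [ 0.4869 -0.2375  0.037 ]
brown_bottle [469.  253.6] 0.47 [ 0.4843 -0.411   0.085 ]
dosing_cup [464.5 210.5] 0.61 [ 0.6304 -0.4393  0.0067]
dosing_cup [467.6 256.2] 0.22 [ 0.4804 -0.4112  0.0747]
tape_roll [175. 228.] 0.81 [0.6162 0.4208 0.0163]
clothes_peg [369.  290.3] 0.55 [ 0.4059 -0.137   0.0113]
clothes_peg [402.8 258.2] 0.3 [ 0.4893 -0.2372  0.0399]
battery [348.4 193.6] 0.61 [ 0.6991 -0.0957  0.0028]
scene [-0.5947  0.1201  0.7209] 477.0565259018685

[... 170 characters left out ...]
395.6 261.9] 0.55 [ 0.4762 -0.2154  0.0669]
spare_key_bow [418.2 255.5] 0.67 [ 0.4944 -0.2814  0.0705]
spare_key_bow [453.3 241. ] 0.16 [ 0.6487 -0.4448  0.0245]
key_stand [405.3 274.1] 0.7 [ 0.4678 -0.2409  0.0323]
key_stand [467.3 263.9] 0.54 [ 0.4711 -0.4142  0.0494]
brown_bottle [467.2 266.9] 0.75 [ 0.4723 -0.4163  0.0389]
dosing_cup [450.4 242. ] 0.88 [ 0.5999 -0.4139  0.049 ]
tape_roll [237.2 266.5] 0.56 [0.4876 0.2066 0.0783]
tape_roll [167.5 269.1] 0.55 [0.5932 0.4071 0.0197]
clothes_peg [370.1 297. ] 0.61 [ 0.398  -0.1302  0.0142]
blue_pen [154.  298.9] 0.45 [0.4679 0.4255 0.006 ]
blue_pen [234.9 267.3] 0.21 [0.5161 0.2144 0.0586]
battery [468.9 265.7] 0.29 [ 0.4683 -0.4195  0.0442]
```

View pics/top0.png

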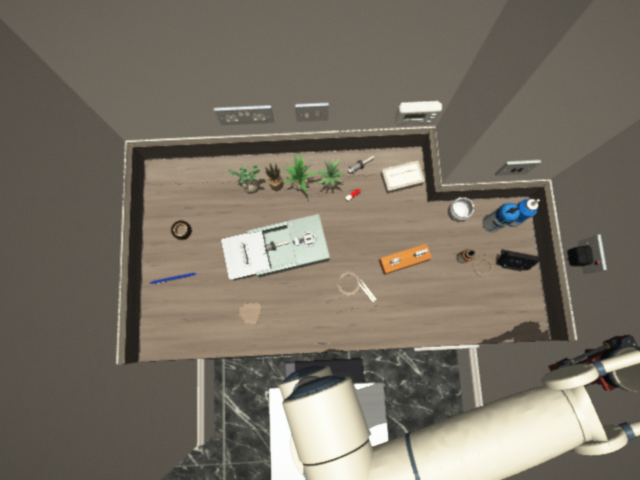

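View pics/scene0.png

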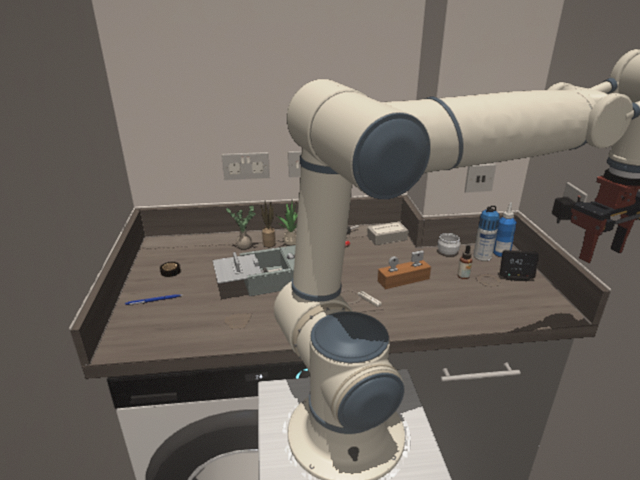

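The top view shows the lockbox at about (275,248), with its cover open to the left. The stand is at (405,259), with the round key on the left at about (395,260) and the square key on the right at about (421,253). Next I'll fit the poses.

```bash
cat > fit.py <<'E'
from h import *
np.set_printoptions(precision=4,suppress=True)
def rect(P):
    (c,(a,b),th)=cv2.minAreaRect((P[:,:2]*1000).astype(np.float32))
    if a<b: a,b,th=b,a,th+90
    return np.array(c)/1000,a,b,(th+90)%180-90
if __name__=='__main__':
    p=dict(np.load('top0.npz'));X=cloud(p);C=p['color'].astype(int)
    hsv=cv2.cvtColor(p['color'],cv2.COLOR_RGB2HSV)
    x,y,z=X[...,0],X[...,1],X[...,2]
    # stand: orange mask projected on plane 0.04
    for nm,p_ in(('top',p),('scene',dict(np.load('scene0.npz')))):
        h=cv2.cvtColor(p_['color'],cv2.COLOR_RGB2HSV);Y=cloud(p_)
        m=(Y[...,2]>.033)&(Y[...,2]<.046)&(Y[...,0]>.4)&(Y[...,0]<.56)&(Y[...,1]<-.14)&(Y[...,1]>-.34)
        print(nm,'stand',m.sum(),rect(Y[m]),np.median(Y[m],0))
        for lo,hi in((.05,.09),):
            k=(Y[...,2]>lo)&(Y[...,2]<hi)&(Y[...,0]>.42)&(Y[...,0]<.56)&(Y[...,1]<-.14)&(Y[...,1]>-.34)
            for s in(1,-1):
                q=Y[k&((Y[...,1]+.25)*s>0)];print(' key',s,len(q),q.mean(0),q.min(0),q.max(0))
        b=(Y[...,2]>.04)&(Y[...,2]<.066)&(Y[...,0]>.38)&(Y[...,0]<.66)&(Y[...,1]<.36)&(Y[...,1]>-.06)
        print(' box',b.sum(),rect(Y[b]))
        g=(Y[...,2]>.07)&(Y[...,2]<.1)&(Y[...,0]>.38)&(Y[...,0]<.66)&(Y[...,1]<.36)&(Y[...,1]>-.06)
        if g.sum()>2: print(' plate',g.sum(),rect(Y[g]),Y[g].mean(0))
    a=cv2.resize(p['color'][205:290,210:340],None,fx=6,fy=6,interpolation=cv2.INTER_CUBIC)
    b=cv2.resize(p['color'][235:285,370:440],None,fx=6,fy=6,interpolation=cv2.INTER_CUBIC)
    o=np.zeros((510,780,3),np.uint8);o[:]=a
    cv2.imwrite('pics/box.png',o[:,:,::-1]);cv2.imwrite('pics/st.png',b[:,:,::-1])
    im=np.vstack([cv2.resize(o,(700,458)),np.zeros((142,700,3),np.uint8)])
    im[458:600,0:199]=cv2.resize(b,(199,142));cv2.imwrite('pics/c1.png',o[:,:,::-1])
E
python3 fit.py
```

```text
top stand 660 (array([ 0.4888, -0.2459]), 141.5818634033203, 45.77769470214844, -74.90008735656738) [ 0.4879 -0.2444  0.0404]
 key 1 36 [ 0.4781 -0.2086  0.0763] [ 0.4733 -0.2218  0.051 ] [ 0.4841 -0.1966  0.0867]
 key -1 54 [ 0.4966 -0.2797  0.0759] [ 0.4905 -0.2975  0.0506] [ 0.5049 -0.2646  0.0865]
 box 3289 (array([0.5358, 0.1255]), 285.8803405761719, 131.41452026367188, -79.33240127563477)
 plate 93 (array([0.5265, 0.1211]), 187.20140075683594, 59.4541015625, -85.71459531784058) [0.5224 0.1916 0.0831]
scene stand 505 (array([ 0.4872, -0.2445]), 142.3341827392578, 51.207515716552734, -75.32680320739746) [ 0.4796 -0.2411  0.0408]
 key 1 89 [ 0.4764 -0.2084  0.0692] [ 0.4674 -0.2225  0.0501] [ 0.4842 -0.1955  0.0839]
 key -1 127 [ 0.4955 -0.2801  0.0699] [ 0.4886 -0.298   0.0503] [ 0.5032 -0.264   0.086 ]
 box 1796 (array([0.531 , 0.1497]), 237.69772338867188, 140.53179931640625, -79.0255069732666)
 plate 73 (array([0.5307, 0.1361]), 157.4427032470703, 54.71841812133789, -77.84877872467041) [0.5145 0.1917 0.0815]
```

View pics/box.png

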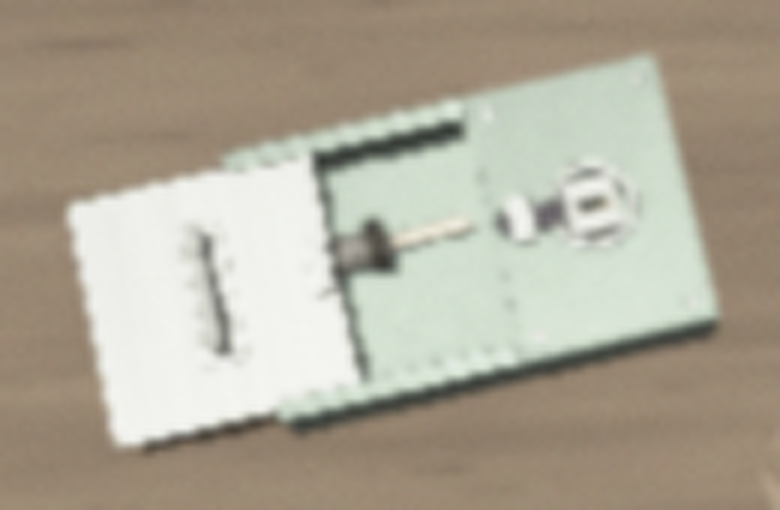

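View pics/st.png

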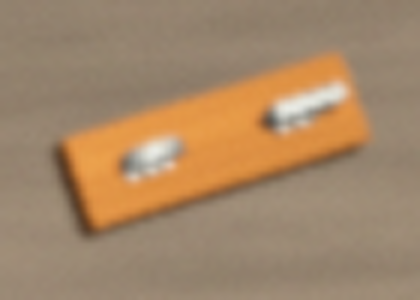

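arm_command:
  hand: [-1, -1, -1, -1, -1, -1, -1, -1, -1, -1, -1, -1, -1, -1, -1, -1, -1, -1, -1, -1]
  travel:
    - [0.234, -0.276, 0]
    - [0.234, -0.276, 0]
    - [0.234, -0.276, 0]
    - [0.234, -0.276, 0]
    - [0.234, -0.276, 0]
    - [0.234, -0.276, 0]
    - [0.234, -0.276, 0]
    - [0.234, -0.276, 0]
    - [0.234, -0.276, 0]
    - [0.234, -0.276, 0]
    - [0.234, -0.276, 0]
    - [0.234, -0.276, 0]
    - [0.234, -0.276, 0]
    - [0.234, -0.276, 0]
    - [0.234, -0.276, 0]
    - [0.234, -0.276, 0]
    - [0.234, -0.276, 0]
    - [0.234, -0.276, 0]
    - [0.234, -0.276, 0]
    - [0.234, -0.276, 0]
  delta_rot:
    - [0, 0, 0]
    - [0, 0, 0]
    - [0, 0, 0]
    - [0, 0, 0]
    - [0, 0, 0]
    - [0, 0, 0]
    - [0, 0, 0]
    - [0, 0, 0]
    - [0, 0, 0]
    - [0, 0, 0]
    - [0, 0, 0]
    - [0, 0, 0]
    - [0, 0, 0]
    - [0, 0, 0]
    - [0, 0, 0]
    - [0, 0, 0]
    - [0, 0, 0]
    - [0, 0, 0]
    - [0, 0, 0]
    - [0, 0, 0]
  newtons: 20

```text
clock: 2.97
position: [0.4581, 0.1104, 0.2229]
eef_rot: [[0.944, 0.329, 0.001], [0.329, -0.944, 0.0], [0.001, 0.0, -1.0]]
ft_force: [1.0, 0.6, -0.4]
grip_width: 0.0005
```

arm_command:
  hand: [-1, -1, -1, -1, -1, -1, -1, -1, -1, -1, -1, -1, -1]
  travel:
    - [0, 0, 0]
    - [0, 0, 0]
    - [0, 0, 0]
    - [0, 0, 0]
    - [0, 0, 0]
    - [0, 0, 0]
    - [0, 0, 0]
    - [0, 0, 0]
    - [0, 0, 0]
    - [0, 0, 0]
    - [0, 0, 0]
    - [0, 0, 0]
    - [0, 0, 0]
  delta_rot:
    - [0, 0, -0.0566]
    - [0, 0, -0.0566]
    - [0, 0, -0.0566]
    - [0, 0, -0.0566]
    - [0, 0, -0.0566]
    - [0, 0, -0.0566]
    - [0, 0, -0.0566]
    - [0, 0, -0.0566]
    - [0, 0, -0.0566]
    - [0, 0, -0.0566]
    - [0, 0, -0.0566]
    - [0, 0, -0.0566]
    - [0, 0, 0]

```text
clock: 4.05
position: [0.4578, 0.1084, 0.2228]
eef_rot: [[-0.19, 0.982, 0.0], [0.982, 0.19, 0.0], [-0.0, 0.0, -1.0]]
ft_force: [-1.0, 0.1, -0.1]
grip_width: 0.0003
```

```bash
cat >> h.py <<'E'
def goto(x,y,z,yaw):
    s=ctrl.observe();R=np.array(s['eef_rot']);d=np.array([x,y,z])-s['position']
    psi=np.degrees(np.arctan2(R[1,0],R[0,0]))
    print('t',round(s['clock'],2),'pos',np.round(s['position'],4),'psi',round(psi,2),'tilt',np.round(R[:2,2],4),'F',np.round(s['ft_force'],1),'w',round(s['grip_width'],4))
    print('tool move (0.1 m units)',np.round(R.T@d*10,3),'rot z units',round(-(yaw-psi)/120,4))
E
python3 - <<'E'
from h import *
np.set_printoptions(precision=4,suppress=True)
p=dict(np.load('top0.npz'))
def px(a,b): return 210+(a+.5)/6-.5,205+(b+.5)/6-.5
for n,a,b,h in(('hole',593,207,.064),('collar',598,204,.062),('platetop0',203,235,.088),('platetop1',222,350,.088),('TR',652,55,.06),('BR',716,318,.06),('covTL',70,205,.056),('covBL',118,445,.056)):
    print(n,w(p,*px(a,b),h=h))
print('yaw',ctrl.observe()['joint_pos'])
goto(.505,.246,.18,100.7)
E
```

```text
hole [0.553  0.0294 0.064 ]
collar [0.5547 0.0271 0.062 ]
platetop0 [0.5439 0.2089 0.088 ]
platetop1 [0.49   0.2011 0.088 ]
TR [ 0.6265 -0.002   0.06  ]
BR [ 0.4979 -0.0255  0.06  ]
covTL [0.5681 0.2766 0.056 ]
covBL [0.453  0.2551 0.056 ]
yaw [ 0.1602 -0.258   1.5604 -0.      1.8388 -0.0305]
t 4.05 pos [0.4578 0.1084 0.2228] psi 100.93 tilt [0.0004 0.0001] F [-1.   0.1 -0.1] w 0.0003
tool move (0.1 m units) [1.261 0.724 0.428] rot z units 0.0019
```

arm_command:
  hand: [-1, -1, -1, -1, -1, -1, -1, -1, -1, -1]
  travel:
    - [0.26, 0.15, 0.09]
    - [0.26, 0.15, 0.09]
    - [0.26, 0.15, 0.09]
    - [0.26, 0.15, 0.08]
    - [0.26, 0.15, 0.08]
    - [0, 0, 0]
    - [0, 0, 0.35]
    - [0, 0, 0.35]
    - [0, 0, 0.35]
    - [0, 0, 0.05]
  delta_rot:
    - [0, 0, 0]
    - [0, 0, 0]
    - [0, 0, 0]
    - [0, 0, 0]
    - [0, 0, 0]
    - [0, 0, 0]
    - [0, 0, 0]
    - [0, 0, 0]
    - [0, 0, 0]
    - [0, 0, 0]

```text
clock: 4.88
position: [0.5039, 0.2482, 0.0625]
eef_rot: [[-0.182, 0.983, -0.01], [0.983, 0.182, -0.004], [-0.003, -0.011, -1.0]]
ft_force: [-0.9, 0.2, -1.0]
grip_width: 0.0007
```

```bash
python3 - <<'E'
from h import *
goto(.517-.0038,.205+.02,.07,100.7)
E
```

```text
t 4.88 pos [0.5039 0.2482 0.0625] psi 100.51 tilt [-0.0099 -0.0045] F [-0.9  0.2 -1. ] w 0.0007
tool move (0.1 m units) [-0.245  0.048 -0.075] rot z units -0.0016
```

arm_command:
  hand: [-1, -1, -1, -1, -1, -1, -1, -1, -1]
  travel:
    - [0, 0.05, -0.05]
    - [-0.12, 0, 0]
    - [-0.12, 0, 0]
    - [-0.12, 0, 0]
    - [-0.12, 0, 0]
    - [-0.12, 0, 0]
    - [-0.12, 0, 0]
    - [-0.12, 0, 0]
    - [0, 0, 0]
  delta_rot:
    - [0, 0, 0]
    - [0, 0, 0]
    - [0, 0, 0]
    - [0, 0, 0]
    - [0, 0, 0]
    - [0, 0, 0]
    - [0, 0, 0]
    - [0, 0, 0]
    - [0, 0, 0]

```text
clock: 5.63
position: [0.5283, 0.1657, 0.0746]
eef_rot: [[-0.183, 0.983, -0.0], [0.983, 0.183, -0.002], [-0.002, -0.0, -1.0]]
ft_force: [0.4, 1.0, -0.5]
grip_width: 0.0008
```

```bash
python3 - <<'E'
from h import *
np.set_printoptions(precision=4,suppress=True)
goto(.5428-.0087+.0,.0882+.0462,.07,100.7)
p=imaging.grab_frame('top');X=cloud(p);s=ctrl.observe()
m=(X[...,2]>.045)&(X[...,2]<.066)&(X[...,0]>.38)&(X[...,0]<.66)&(X[...,1]<.36)&(X[...,1]>-.06)
Q=X[m][:,:2]-[.5428,.0882];yb=Q@[-.1857,.9826];xb=Q@[.9826,.1857]
k=abs(xb)>35e-3;k&=abs(xb)<50e-3
print('cover +y edge (box y, shut~.105)',np.percentile(yb[k],[95,98,99.5]),'-y',yb.min())
E
```

```text
t 5.63 pos [0.5283 0.1657 0.0746] psi 100.55 tilt [-0.0001 -0.0016] F [ 0.4  1.  -0.5] w 0.0008
tool move (0.1 m units) [-0.318  0.     0.046] rot z units -0.0013
cover +y edge (box y, shut~.105) [0.0236 0.027  0.0288] -y -0.10478209614186337
```

arm_command:
  hand: [-1, -1, -1, -1, -1]
  travel:
    - [-0.05, 0, 0]
    - [-0.05, 0, 0]
    - [-0.04, 0, 0]
    - [0, 0, 0]
    - [0, 0, 0]
  delta_rot:
    - [0, 0, 0]
    - [0, 0, 0]
    - [0, 0, 0]
    - [0, 0, 0]
    - [0, 0, 0]

```text
clock: 6.1
position: [0.5305, 0.1544, 0.0745]
eef_rot: [[-0.185, 0.983, -0.0], [0.983, 0.185, -0.001], [-0.0, -0.0, -1.0]]
ft_force: [-0.1, -0.6, -0.8]
grip_width: 0.0003
```

arm_command:
  hand: [-1, -1, -1, -1]
  travel:
    - [-0.03, 0, 0]
    - [-0.03, 0, 0]
    - [0, 0, 0]
    - [0, 0, 0]
  delta_rot:
    - [0, 0, 0]
    - [0, 0, 0]
    - [0, 0, 0]
    - [0, 0, 0]

```text
clock: 6.43
position: [0.5312, 0.1507, 0.0746]
eef_rot: [[-0.187, 0.982, -0.001], [0.982, 0.187, 0.004], [0.004, 0.0, -1.0]]
ft_force: [-0.9, 7.0, -1.9]
grip_width: 0.0008
```

arm_command:
  hand: [-1, -1, -1, -1]
  travel:
    - [-0.03, 0, 0]
    - [-0.03, 0, 0]
    - [0, 0, 0]
    - [0, 0, 0]
  delta_rot:
    - [0, 0, 0]
    - [0, 0, 0]
    - [0, 0, 0]
    - [0, 0, 0]

```text
clock: 6.77
position: [0.5312, 0.1505, 0.0747]
eef_rot: [[-0.191, 0.982, -0.002], [0.982, 0.191, 0.014], [0.014, 0.0, -1.0]]
ft_force: [-4.2, 25.4, -1.8]
grip_width: 0.0008
```

arm_command:
  hand: [-1, -1, -1, -1, -1, -1, 0, 0, 0, 0, 0]
  travel:
    - [0.1, 0, 0]
    - [0.15, 0, 0]
    - [0, 0, -0.3]
    - [0, 0, -0.3]
    - [0, 0, -0.3]
    - [0, 0, -0.1]
    - [-0.36, -0.1, 0]
    - [-0.36, -0.1, 0]
    - [-0.36, -0.1, 0]
    - [-0.36, -0.1, 0]
    - [-0.36, -0.1, 0]
  delta_rot:
    - [0, 0, 0]
    - [0, 0, 0]
    - [0, 0, 0]
    - [0, 0, 0]
    - [0, 0, 0]
    - [0, 0, 0]
    - [0, 0, 0]
    - [0, 0, 0]
    - [0, 0, 0]
    - [0, 0, 0]
    - [0, 0, 0]

```text
clock: 7.68
position: [0.5117, -0.0205, 0.174]
eef_rot: [[-0.186, 0.983, -0.0], [0.983, 0.186, -0.001], [-0.001, -0.001, -1.0]]
ft_force: [0.2, -0.1, 0.1]
grip_width: 0.0306
```

```bash
python3 - <<'E'
from h import *
goto(.4787,-.2095,.17,105.1)
p=imaging.grab_frame('top');save(p,'t2.png')
cv2.imwrite('pics/c2.png',cv2.resize(p['color'][205:290,210:340],None,fx=4,fy=4,interpolation=cv2.INTER_CUBIC)[:,:,::-1])
E
```

```text
t 7.68 pos [ 0.5117 -0.0205  0.174 ] psi 100.7 tilt [-0.0004 -0.0006] F [ 0.2 -0.1  0.1] w 0.0306
tool move (0.1 m units) [-1.796 -0.675  0.041] rot z units -0.0366
```

View pics/c2.png

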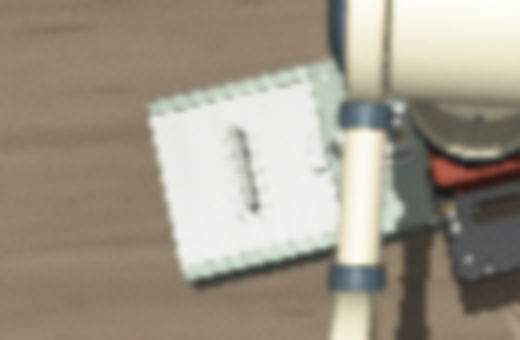

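arm_command:
  hand: [0, 0, 0, 0, 0, 0, 0, 0]
  travel:
    - [-0.36, -0.135, 0.01]
    - [-0.36, -0.135, 0.01]
    - [-0.36, -0.135, 0.01]
    - [-0.36, -0.135, 0.01]
    - [-0.36, -0.135, 0]
    - [0, 0, 0]
    - [0, 0, 0]
    - [0, 0, 0]
  delta_rot:
    - [0, 0, 0]
    - [0, 0, 0]
    - [0, 0, 0]
    - [0, 0, 0]
    - [0, 0, 0]
    - [0, 0, -0.0366]
    - [0, 0, 0]
    - [0, 0, 0]

```text
clock: 8.4
position: [0.4792, -0.2081, 0.17]
eef_rot: [[-0.257, 0.966, -0.001], [0.966, 0.257, 0.001], [0.001, -0.001, -1.0]]
ft_force: [0.4, 0.5, 0.0]
grip_width: 0.044
```

```bash
python3 - <<'E'
from h import *
goto(.4787,-.2095,.049,105.1)
E
```

```text
t 8.4 pos [ 0.4792 -0.2081  0.17  ] psi 104.92 tilt [-0.0007  0.0005] F [0.4 0.5 0. ] w 0.044
tool move (0.1 m units) [-0.013 -0.007  1.21 ] rot z units -0.0015
```

arm_command:
  hand: [0, 0, 0, 0, 0, 0, 0, -1, -1, -1, -1, -1, -1, -1, -1]
  travel:
    - [-0.013, -0.007, 0.3]
    - [0, 0, 0.3]
    - [0, 0, 0.3]
    - [0, 0, 0.2]
    - [0, 0, 0.1]
    - [0, 0, 0]
    - [0, 0, 0]
    - [0, 0, 0]
    - [0, 0, 0]
    - [0, 0, 0]
    - [0, 0, 0]
    - [0, 0, 0]
    - [0, 0, 0]
    - [0, 0, 0]
    - [0, 0, 0]
  delta_rot:
    - [0, 0, 0]
    - [0, 0, 0]
    - [0, 0, 0]
    - [0, 0, 0]
    - [0, 0, 0]
    - [0, 0, 0]
    - [0, 0, 0]
    - [0, 0, 0]
    - [0, 0, 0]
    - [0, 0, 0]
    - [0, 0, 0]
    - [0, 0, 0]
    - [0, 0, 0]
    - [0, 0, 0]
    - [0, 0, 0]
  newtons: 12

```text
clock: 9.65
position: [0.4792, -0.2096, 0.051]
eef_rot: [[-0.26, 0.966, 0.001], [0.966, 0.26, -0.0], [-0.0, 0.0, -1.0]]
ft_force: [0.4, -0.8, 1.1]
grip_width: 0.0081
```

```bash
python3 - <<'E'
from h import *
goto(.4787,-.2095,.049,105.1); print(ctrl.observe()['moment'])
E
```

```text
t 9.65 pos [ 0.4792 -0.2096  0.051 ] psi 105.07 tilt [ 0.0005 -0.0002] F [ 0.4 -0.8  1.1] w 0.0081
tool move (0.1 m units) [ 0.002 -0.004  0.02 ] rot z units -0.0002
[-0.04542209 -0.1031898   0.04205332]
```

arm_command:
  hand: [-1, -1, -1, -1, -1, -1, -1, -1, -1, -1]
  travel:
    - [0, 0, 0]
    - [0, 0, 0]
    - [0, 0, -0.1]
    - [0, 0, -0.1]
    - [0, 0, -0.1]
    - [0, 0, -0.2]
    - [0, 0, -0.3]
    - [0, 0, -0.3]
    - [0, 0, 0]
    - [0, 0, 0]
  delta_rot:
    - [0, 0, 0]
    - [0, 0, 0]
    - [0, 0, 0]
    - [0, 0, 0]
    - [0, 0, 0]
    - [0, 0, 0]
    - [0, 0, 0]
    - [0, 0, 0]
    - [0, 0, 0]
    - [0, 0, 0]
  newtons: 50

```text
clock: 10.48
position: [0.4799, -0.2102, 0.1643]
eef_rot: [[-0.26, 0.966, 0.005], [0.966, 0.26, -0.003], [-0.004, 0.004, -1.0]]
ft_force: [-0.8, 0.5, -0.6]
grip_width: 0.0074
```

```bash
python3 - <<'E'
from h import *
from fit import rect
np.set_printoptions(precision=4,suppress=True)
goto(.5535,.029,.16,100.7)
for n in('top','scene'):
    p=imaging.grab_frame(n);np.savez(n+'1.npz',**{k:np.array(v) for k,v in p.items()});Y=cloud(p)
    b=(Y[...,2]>.048)&(Y[...,2]<.064)&(Y[...,0]>.38)&(Y[...,0]<.66)&(Y[...,1]<.36)&(Y[...,1]>-.06)
    r=rect(Y[b]);print(n,b.sum(),r); a=np.radians(r[3]);print(' mouth',r[0]+.06*np.array([np.cos(a),np.sin(a)]))
    for k in('lock_mouth','key_bow'):
        for o in finder.look_for(p,k)[:2]: print(k,o['uv'],o['conf'],w(p,*o['uv'],h=.064))
p=dict(np.load('top0.npz'));q=dict(np.load('scene1.npz'))
A=cv2.resize(p['color'][220:255,285:335],None,fx=10,fy=10,interpolation=cv2.INTER_NEAREST)
u0,v0=(np.array([q['fx'],q['fy']])*((q['R']@[.5535,.029,.064]+q['t'])[:2]/(q['R']@[.5535,.029,.064]+q['t'])[2])+[q['cx'],q['cy']]).astype(int)
print('scene uv',u0,v0)
B=cv2.resize(q['color'][v0-35:v0+15,u0-15:u0+15],(210,350),interpolation=cv2.INTER_NEAREST)
cv2.imwrite('pics/c3.png',np.hstack([A,B])[:,:,::-1])
E
```

```text
t 10.48 pos [ 0.4799 -0.2102  0.1643] psi 105.07 tilt [ 0.0046 -0.0028] F [-0.8  0.5 -0.6] w 0.0074
tool move (0.1 m units) [2.118 1.332 0.04 ] rot z units 0.0364
top 3041 (array([0.543 , 0.0888]), 210.77883911132812, 132.17056274414062, -79.05772686004639)
 mouth [0.5544 0.0299]
lock_mouth [470.1, 254.2] 0.65 [ 0.4868 -0.4214  0.064 ]
scene 950 (array([0.5506, 0.0424]), 142.71292114257812, 118.4271011352539, 10.39200210571289)
 mouth [0.6096 0.0533]
key_bow [396.1, 236.2] 0.4 [ 0.6277 -0.2562  0.064 ]
scene uv 302 254
```

View pics/c3.png

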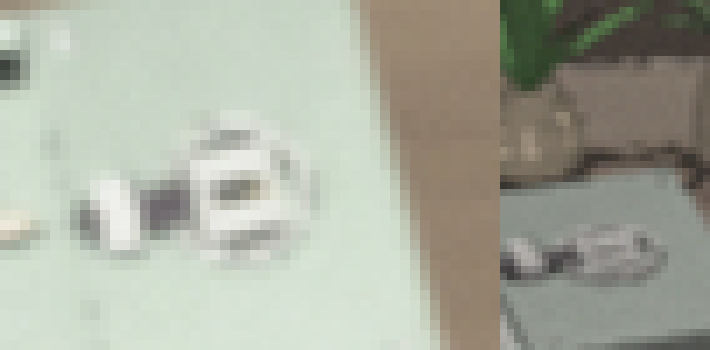

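arm_command:
  hand: [-1, -1, -1, -1, -1, -1, -1, -1, -1, -1]
  travel:
    - [0.27, 0.168, 0]
    - [0.27, 0.168, 0]
    - [0.27, 0.168, 0]
    - [0.27, 0.168, 0]
    - [0.27, 0.168, 0]
    - [0.27, 0.168, 0]
    - [0.27, 0.168, 0]
    - [0.235, 0.168, 0]
    - [0, 0, 0]
    - [0, 0, 0]
  delta_rot:
    - [0, 0, 0]
    - [0, 0, 0]
    - [0, 0, 0]
    - [0, 0, 0]
    - [0, 0, 0]
    - [0, 0, 0]
    - [0, 0, 0]
    - [0, 0, 0]
    - [0, 0, 0.036]
    - [0, 0, 0]

```text
clock: 11.62
position: [0.5533, 0.0322, 0.1594]
eef_rot: [[-0.187, 0.982, -0.002], [0.982, 0.187, -0.0], [0.0, -0.002, -1.0]]
ft_force: [0.1, -0.7, -0.3]
grip_width: 0.0078
```

```bash
python3 - <<'E'
from h import *
goto(.5545,.030,.113,100.8)
E
```

```text
t 11.62 pos [0.5533 0.0322 0.1594] psi 100.77 tilt [-0.0022 -0.    ] F [ 0.1 -0.7 -0.3] w 0.0078
tool move (0.1 m units) [-0.024  0.009  0.464] rot z units -0.0002
```

arm_command:
  hand: [-1, -1, -1, -1, -1, -1]
  travel:
    - [-0.024, 0.009, 0.2]
    - [0, 0, 0.2]
    - [0, 0, 0.065]
    - [0, 0, 0]
    - [0, 0, 0]
    - [0, 0, 0]
  delta_rot:
    - [0, 0, 0]
    - [0, 0, 0]
    - [0, 0, 0]
    - [0, 0, 0]
    - [0, 0, 0]
    - [0, 0, 0]

```text
clock: 12.12
position: [0.5553, 0.0281, 0.1155]
eef_rot: [[-0.187, 0.982, 0.002], [0.982, 0.187, -0.0], [-0.0, 0.002, -1.0]]
ft_force: [0.4, -0.6, 0.1]
grip_width: 0.0078
```

```bash
python3 - <<'E'
from h import *
goto(.5545,.030,.107,100.8)
E
```

```text
t 12.12 pos [0.5553 0.0281 0.1155] psi 100.76 tilt [ 0.0016 -0.0001] F [ 0.4 -0.6  0.1] w 0.0078
tool move (0.1 m units) [ 0.02  -0.004  0.085] rot z units -0.0004
```

arm_command:
  hand: [-1, -1, -1, -1, -1, -1, -1]
  travel:
    - [0.015, -0.003, 0.03]
    - [0, 0, 0.03]
    - [0, 0, 0.02]
    - [0, 0, 0.02]
    - [0, 0, 0.02]
    - [0, 0, 0]
    - [0, 0, 0]
  delta_rot:
    - [0, 0, 0]
    - [0, 0, 0]
    - [0, 0, 0]
    - [0, 0, 0]
    - [0, 0, 0]
    - [0, 0, 0]
    - [0, 0, 0]

```text
clock: 12.7
position: [0.5541, 0.0299, 0.1019]
eef_rot: [[-0.187, 0.982, -0.0], [0.982, 0.187, 0.0], [0.0, -0.0, -1.0]]
ft_force: [0.1, 0.3, -0.7]
grip_width: 0.0079
```

```bash
python3 - <<'E'
from h import *
goto(.5545,.030,.107,100.8)
E
```

```text
t 12.7 pos [0.5541 0.0299 0.1019] psi 100.76 tilt [-0.0004  0.    ] F [ 0.1  0.3 -0.7] w 0.0079
tool move (0.1 m units) [ 0.     0.004 -0.051] rot z units -0.0003
```

arm_command:
  hand: [-1, -1, -1, -1, -1, -1, -1, -1, -1, -1, -1]
  travel:
    - [0, 0, 0.02]
    - [0, 0, 0.02]
    - [0, 0, 0.02]
    - [0, 0, 0.02]
    - [0, 0, 0.02]
    - [0, 0, 0.02]
    - [0, 0, 0.02]
    - [0, 0, 0.02]
    - [0, 0, 0.02]
    - [0, 0, 0.02]
    - [0, 0, 0]
  delta_rot:
    - [0, 0, 0.02]
    - [0, 0, -0.04]
    - [0, 0, 0.04]
    - [0, 0, -0.04]
    - [0, 0, 0.04]
    - [0, 0, -0.04]
    - [0, 0, 0.04]
    - [0, 0, -0.04]
    - [0, 0, 0.04]
    - [0, 0, -0.02]
    - [0, 0, 0]

```text
clock: 13.62
position: [0.5551, 0.0307, 0.0854]
eef_rot: [[-0.189, 0.982, 0.004], [0.982, 0.189, 0.001], [0.001, 0.004, -1.0]]
ft_force: [-2.0, 2.3, 7.2]
grip_width: 0.0074
```

```bash
python3 - <<'E'
from h import *
goto(.5545,.030,.075,100.8);print(ctrl.observe()['moment'])
E
```

```text
t 13.62 pos [0.5551 0.0307 0.0854] psi 100.88 tilt [0.0036 0.0014] F [-2.   2.3  7.2] w 0.0074
tool move (0.1 m units) [-0.005 -0.007  0.104] rot z units 0.0007
[ 0.45266847  0.48269498 -0.062492  ]
```

arm_command:
  hand: [-1, -1, -1, -1, -1, -1, -1, -1, -1, -1]
  travel:
    - [0, 0, 0.02]
    - [0, 0, 0.02]
    - [0, 0, 0.02]
    - [0, 0, 0.02]
    - [0, 0, 0.01]
    - [0, 0, 0.01]
    - [0, 0, 0.01]
    - [0, 0, 0]
    - [0, 0, 0]
    - [0, 0, 0]
  delta_rot:
    - [0, 0, 0.02]
    - [0, 0, -0.04]
    - [0, 0, 0.04]
    - [0, 0, -0.04]
    - [0, 0, 0.04]
    - [0, 0, -0.04]
    - [0, 0, 0.04]
    - [0, 0, -0.04]
    - [0, 0, 0.02]
    - [0, 0, 0]

```text
clock: 14.45
position: [0.555, 0.0296, 0.0749]
eef_rot: [[-0.185, 0.983, 0.003], [0.983, 0.185, -0.001], [-0.001, 0.003, -1.0]]
ft_force: [-5.1, -1.8, 13.4]
grip_width: 0.0076
```

```bash
python3 - <<'E'
from h import *
goto(.5545,.030,.075,100.8);print(ctrl.observe()['moment'])
E
```

```text
t 14.45 pos [0.555  0.0296 0.0749] psi 100.66 tilt [ 0.0033 -0.0006] F [-5.1 -1.8 13.4] w 0.0076
tool move (0.1 m units) [ 0.004 -0.004 -0.001] rot z units -0.0012
[-0.29062848  1.117404    0.04334482]
```

arm_command:
  hand: [-1, -1, -1, -1, -1, -1, -1]
  travel:
    - [0, -0.005, 0.015]
    - [0, 0, 0.015]
    - [0, 0, 0]
    - [0, 0, 0]
    - [0, 0, 0]
    - [0, 0, 0]
    - [0, 0, 0]
  delta_rot:
    - [0, 0, 0.02]
    - [0, 0, -0.04]
    - [0, 0, 0.04]
    - [0, 0, -0.04]
    - [0, 0, 0.02]
    - [0, 0, 0]
    - [0, 0, 0]

```text
clock: 15.03
position: [0.5553, 0.0297, 0.0747]
eef_rot: [[-0.187, 0.982, 0.006], [0.982, 0.187, -0.0], [-0.002, 0.006, -1.0]]
ft_force: [-8.9, -0.5, 25.1]
grip_width: 0.0078
```

```bash
python3 - <<'E'
from h import *
goto(.5545,.030,.075,100.8);print(ctrl.observe()['moment'])
p=imaging.grab_frame('scene');cv2.imwrite('pics/c4.png',cv2.resize(p['color'][190:300,230:350],None,fx=5,fy=5,interpolation=cv2.INTER_CUBIC)[:,:,::-1])
E
```

```text
t 15.03 pos [0.5553 0.0297 0.0747] psi 100.75 tilt [ 0.0062 -0.0004] F [-8.9 -0.5 25.1] w 0.0078
tool move (0.1 m units) [ 0.005 -0.007 -0.003] rot z units -0.0004
[-0.13537479  1.79641961  0.02880585]
```

View pics/c4.png

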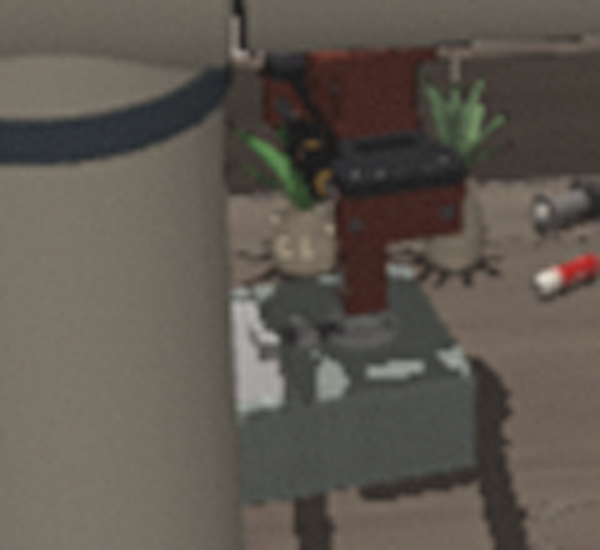

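The key is seated: TCP z is 0.0747, and it stayed there when the push rose from 13 to 25 N. Next is the turn.

arm_command:
  hand: [-1, -1, -1, -1, -1, -1, -1, -1, -1, -1]
  travel:
    - [0, 0, 0]
    - [0, 0, 0]
    - [0, 0, 0]
    - [0, 0, 0]
    - [0, 0, 0]
    - [0, 0, 0]
    - [0, 0, 0]
    - [0, 0, 0]
    - [0, 0, 0]
    - [0, 0, 0]
  delta_rot:
    - [0, 0, 0]
    - [0, 0, 0.048]
    - [0, 0, 0.048]
    - [0, 0, 0.048]
    - [0, 0, 0.048]
    - [0, 0, 0.048]
    - [0, 0, 0.048]
    - [0, 0, 0.048]
    - [0, 0, 0.048]
    - [0, 0, 0]
  newtons: 60

```text
clock: 15.92
position: [0.5551, 0.0294, 0.0747]
eef_rot: [[0.583, 0.813, 0.006], [0.813, -0.583, -0.001], [0.003, 0.005, -1.0]]
ft_force: [-10.3, -1.3, 24.3]
grip_width: 0.0076
```

```bash
python3 - <<'E'
from h import *
goto(.5545,.030,.075,10.7);print(ctrl.observe()['moment'])
E
```

```text
t 15.92 pos [0.5551 0.0294 0.0747] psi 54.37 tilt [ 0.0058 -0.0009] F [-10.3  -1.3  24.3] w 0.0076
tool move (0.1 m units) [ 0.002 -0.008 -0.003] rot z units 0.3639
[-0.33348328  2.01486886  0.10772459]
```

arm_command:
  hand: [-1, -1, -1, -1, -1, -1, -1, -1, -1, -1, -1]
  travel:
    - [0, 0, 0]
    - [0, 0, 0]
    - [0, 0, 0]
    - [0, 0, 0]
    - [0, 0, 0]
    - [0, 0, 0]
    - [0, 0, 0]
    - [0, 0, 0]
    - [0, 0, 0]
    - [0, 0, 0]
    - [0, 0, 0]
  delta_rot:
    - [0, 0, 0.048]
    - [0, 0, 0.048]
    - [0, 0, 0.048]
    - [0, 0, 0.048]
    - [0, 0, 0.048]
    - [0, 0, 0.048]
    - [0, 0, 0.048]
    - [0, 0, 0.048]
    - [0, 0, 0]
    - [0, 0, 0]
    - [0, 0, 0]

```text
clock: 16.83
position: [0.555, 0.0295, 0.0747]
eef_rot: [[0.989, 0.15, 0.005], [0.15, -0.989, -0.001], [0.005, 0.001, -1.0]]
ft_force: [-10.2, -1.7, 25.8]
grip_width: 0.0076
```

```bash
python3 - <<'E'
from h import *
goto(.5545,.030,.075,10.7);print(ctrl.observe()['moment'])
p=imaging.grab_frame('scene');cv2.imwrite('pics/c5.png',cv2.resize(p['color'][190:300,230:350],None,fx=5,fy=5,interpolation=cv2.INTER_CUBIC)[:,:,::-1])
E
```

```text
t 16.83 pos [0.555  0.0295 0.0747] psi 8.6 tilt [ 0.0055 -0.0007] F [-10.2  -1.7  25.8] w 0.0076
tool move (0.1 m units) [-0.004 -0.006 -0.003] rot z units -0.0175
[-0.16991934  2.1802608   0.08049199]
```

View pics/c5.png

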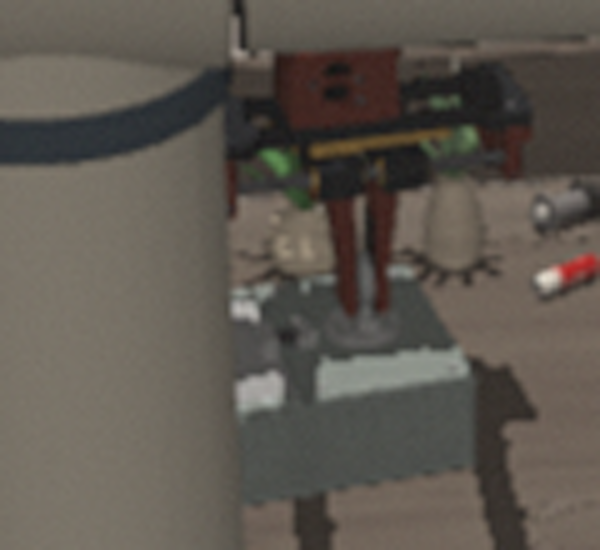

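arm_command:
  hand: [-1, -1, -1, -1]
  travel:
    - [0, 0, 0]
    - [0, 0, 0]
    - [0, 0, 0]
    - [0, 0, 0]
  delta_rot:
    - [0, 0, 0.025]
    - [0, 0, 0]
    - [0, 0, 0]
    - [0, 0, 0]

```text
clock: 17.22
position: [0.555, 0.0296, 0.0747]
eef_rot: [[0.995, 0.098, 0.006], [0.098, -0.995, -0.0], [0.005, 0.001, -1.0]]
ft_force: [-9.7, -0.4, 25.2]
grip_width: 0.0077
```

```bash
python3 - <<'E'
from h import *
np.set_printoptions(precision=3,suppress=True)
goto(.5545,.030,.075,10.7);s=ctrl.observe();print(s['moment'],s['qvel'])
p=imaging.grab_frame('top');X=cloud(p)
Q=X[...,:2]-[.543,.0888];yb=Q@[-.1896,.9819];xb=Q@[.9819,.1896]
m=(X[...,2]>.048)&(X[...,2]<.066)&(abs(xb)<.055)&(yb>.02)&(yb<.25)
print('cover/box +y edge',np.percentile(yb[m],[98,100]),m.sum())
g=(X[...,2]>.074)&(X[...,2]<.095)&(abs(xb)<.04)&(yb>.02)&(yb<.1);print('plate y',np.median(yb[g]) if g.sum() else None,g.sum())
for o in finder.look_for(p,'spare_key_bow')[:2]: print('spare',o['uv'],o['conf'])
cv2.imwrite('pics/c6.png',cv2.resize(p['color'][205:290,210:440],None,fx=3,fy=3)[:,:,::-1])
E
```

```text
t 17.22 pos [0.555 0.03  0.075] psi 5.6 tilt [ 0.005 -0.001] F [-9.7 -0.4 25.2] w 0.0077
tool move (0.1 m units) [-0.005 -0.004 -0.003] rot z units -0.0425
[-0.055  2.202  0.044] [-0.    -0.001  0.    -0.004  0.001 -0.   ]
cover/box +y edge [0.104 0.105] 821
plate y 0.046764336678175304 66
spare [420.5, 252.1] 0.37
spare [401.1, 261.5] 0.19
```

View pics/c6.png

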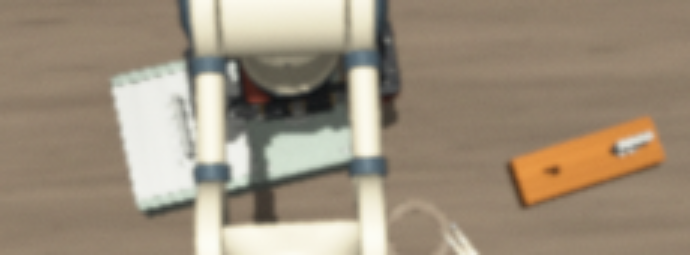

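```bash
python3 -c "
from rig import ctrl
print(ctrl.job_done())"
```

```text
the job is handed in; nothing more can be done
None
```

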